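# Dial open the sample box lock

## Robot

A 6-joint arm with a two-finger parallel gripper is mounted at the origin on the work surface. World frame = base frame: x ahead of the robot, y to its left, z up, the work surface at z = 0. Lengths are in mm, angles in rad, forces in N, time in s.
With the tool pointing down it reaches from about 300 to 775 mm from the base axis. Payload 14.6 kg.
Tool frame: the origin (TCP) lies on the centre line of the jaws, within the pads' length; the fingertips stand ahead of it and the grasp point (between the pads) is the TCP (manip.tip_reach is the z of the fingertips in the tool frame, in mm); z points along the fingers, y is the direction in which the jaws open and shut (so a half turn about z gives the same grasp; the last joint's range is limited). The gripper opens to 94 mm and grips with 3 to 60 N. Pads are 16 mm wide; open, the fingers measure 119 mm over their backs; the gripper's body (75 mm by 177 mm) begins 78 mm behind the grasp point.
Start: joints at [1.184, 0.3, 1.521, -0, 1.321, -0.067], TCP at [172.904, 522.105, 224.446] pointing down, gripper open.
Joint ranges: [-3.03, 3.03], [-0.79, 2.21], [0.23, 2.52], [-1.04, 4.18], [0, 3.07], [-2.55, 2.55]. Speed limits (rad/s): [2.22, 2.22, 2.57, 3.14, 3.14, 3.14].

## Interface

Orientations are given as [roll, pitch, yaw] about the fixed x, y, z axes, in that order (R = Rz(yaw) Ry(pitch) Rx(roll)).
In Python, from cell import manip, camera, search_frame, masks_of, tip_of gives the robot as it stands.
- The arm moves only by the tool send_rows, never from a script. Its argument "plan" is a list of rows, each an object with "travel": the shift along the tool's x, y, z in mm, a list of three; "delta_rot": the turn, a rotation vector about the tool's x, y, z in degrees, a list of three; "fingers": the gripper's target within -1 to 1 (shut at 1, half-way at 0, fully open at -1). In form: [{"travel": [dx, dy, dz], "delta_rot": [wx, wy, wz], "fingers": fingers}, ...]. A call has 1 to 20 rows; each row shifts and turns the commanded pose from where the row before left it, along the tool's axes as they then stand; what a row does not reach is not made up. A row lasts 1/8 s, in which the tool goes at most 62.5 mm and 10.7 degrees, less where a joint would pass 70% of its speed; a pose out of reach is approached as far as the arm can. A call is refused whole if a number of a shift passes 62.5 or a number of a turn 10.7, either way. A call with a gripper value outside its range is refused whole. The fingers move at their own pace and stop on an object; "grip_force" is the grip in N (left out, the last holds). Time passes only in rows, so rows that do not move let the fingers close. It gives the time, the measured TCP pose, the force and the opening at its end, in the units of the state.
- manip.read_state(): the state, without advancing time (a new reading comes with each control period).
- camera(name): name is "scene" or "top" or "wrist"; returns a dict with "color" (480x640x3 uint8, red, green, blue), "z_map" (480x640 float32, mm along the optical axis (not along the pixel's ray), 0 where there is no reading), "fov_y" (degrees; the focal length in pixels is half the picture's height over the tangent of half this angle, whatever the lens; pixels are square), "cx", "cy" (the principal point, pixels), "world_from_camera" (4x4, takes a point from camera to world coordinates); the wrist camera has in their place "tool_from_camera" (4x4, takes a point from camera to tool coordinates, whose origin is the TCP and whose axes are the flange's). Camera axes: x right, y up, looking along -z (the intrinsics and any distortion apply to the point x, -y, -z); pixel columns grow to the right and rows downward; lengths in mm; the calibration is good to about 2 mm. A picture is of the moment at which its call begins: read the wrist's pose just before it.
- manip.sign_off(): hands the job in, once; it reports no verdict.
Trained networks look in the newest picture that a camera, given by its name, has taken for a name from the list of things; names that differ only in an ending like _2 or _b are one class to them, and where a whole thing is asked for, a point or a joint stands for the part that bears it (a point fixed in the world has none). Each returns a list of dicts, best first, with "confidence" (0 to 1); they miss things now and then, are a little off and sometimes report something else, mostly with a low value. They report only what shows in the picture. A call takes as long as a camera call.
- search_frame(name, camera): "at" ([x, y, z] in mm, in the coordinates of the camera as it stood for that picture, good to about 4 mm: the middle of the surface that is visible of it).
- masks_of(name, camera): "region" (480x640 bool, what is visible of it).
- tip_of(name, camera): "at" ([x, y, z] in mm, in the coordinates of the camera as it stood for that picture, good to about 4 mm: a listed point, or the origin of a listed thing).
The state is a dict: "clock": time; "joints": joint angles; "qd": joint speeds; "effort": joint torques, N m; "eef_pos": TCP position; "eef_rot": TCP orientation; "wrist_force": force on the tool from outside, world axes, zero at the start; "moment": the same for the moment, N m; "finger_gap": finger opening in mm.
Only numpy, scipy, OpenCV 4.12 (cv2) and the standard library are available. Lean on these libraries where they do the work, as an engineer would, in place of code of your own. Each camera call takes 0.05 s, during which the arm holds its last target. There are 200 camera calls.

## Task

Unlock the grey sample box by its combination dial: from the zero line, turn the dial left (anticlockwise) to 3 and stop there a moment, turn it right (clockwise) back past zero to 4 and stop there a moment, then turn it left again, on past 3, until it picks up the bolt, draws it fully back out of the lid's keeper and comes up firmly against its stop. Lean firmly on the stop for a moment but do not force it, then let go and leave the bolt drawn and the things around the box undisturbed.

Things in the scene. Friction and masses are not known exactly. Their poses are not given: they have to be found in the camera images.
- lockbox: the sample box, fixed to the bench: grey steel, 260 (x) by 210 (y) by 85 mm high, origin at the centre of its underside, z up. The dial's upright axis stands 45 mm from the centre towards its own -x; the round dial housing there (radius 53 mm) rises 18 mm above the box's top.
- dial_grip (a point): point on the dial's axis at the height to grip, 134 mm above the bench. z up; its x axis runs along the grip bar, towards the zero line. The dial is a black disc of radius 40 mm, its face 113 mm above the bench; on it stands the black grip bar, 44 mm long, 14 mm wide, 30 mm high (top at 143 mm), centred on the axis. This point is 21 mm above the disc's face.
- dial: the dial, origin on its axis at the disc's underside, 103 mm above the bench; x axis to its zero line, z up. Its rim has 24 white lines, one per number, 15 degrees (0.2618 rad) apart; the zero line is the longest and thickest. It starts within 0.4 rad of zero, can turn right to -1.6 at least, turns with a light friction of 0.04 N m and stays where it is left.
- zero_line (a point): point on the dial's zero line, on the disc's face, 34 mm from the axis; turns with the dial.
- index (a point): where the zero line's point lies with the dial at zero: 34 mm from the axis towards the box's +x (the lid side), beside the raised black index line on the housing. Fixed to the box.
- left_3 (a point): where the zero line's point lies with the dial turned left (anticlockwise from above) to 3: 34 mm from the axis, 45 degrees (0.785 rad) anticlockwise of the index. Fixed to the box. Be within 3 mm (0.09 rad) and stay half a second.
- right_4 (a point): where the zero line's point lies with the dial turned right (clockwise from above) to 4: 34 mm from the axis, 60 degrees (1.047 rad) clockwise of the index. Fixed to the box. Be within 3 mm (0.09 rad) and stay half a second.
- drive (a joint): small twist of the stiff shaft between the dial and its lockwork, rad: torque passed on divided by 10 N m/rad (0.04 is 0.4 N m), positive when turned left. A firm lean on the stop is 0.5 to 0.7 N m for a quarter of a second (at least 0.38 counts); more than 0.95 N m either way at any time damages the lock.
- bolt (a joint): how far the brass bolt (bar 14 mm wide on top of the box, through two bridges) is drawn back towards the dial, m: 0 thrown, 0.014 fully drawn. Only the dial moves it; it stays where left. Turned left from zero the dial picks it up at a hidden angle of 1.05 to 1.45 rad, draws it over the next 0.40 rad against a steady 0.2 to 0.25 N m, then meets the hard stop (1.45 to 1.85).
- keeper (a point): top of the lid's keeper, the steel bridge farther from the dial: 28 mm wide in the box's y, 10 mm in x, 18 mm high above the box's top. The like bridge that guides the bolt stands 25 mm nearer the dial.
- reagent_jar: a loose clear glass jar with a blue cap, 70 mm across and about 120 mm high, beside the box; leave it. Origin at the centre of its underside.
- tip_box: a loose blue box with clear lid, 120 by 80 by 57 mm, beside the box; leave it. Origin at the centre of its underside.
- tube_rack: a loose orange rack of small tubes, 50 by 160 by 44 mm, beside the box; leave it. Origin at the centre of its underside.

How it is judged (in metres and radians):
On the way, in this order (a step that is already met when the one before it is completed fails the run):
1. the dial stands at 3 to the left (horizontal distance between zero_line and left_3 below 0.0037 m), for 0.3 s.
2. then the dial stands at 4 to the right, the bolt still thrown (horizontal distance between zero_line and right_4 below 0.0037 m and value of joint bolt below 0.002 m), for 0.3 s.
3. then the bolt is fully drawn and the dial leans on the stop with 0.36 N m or more (value of joint bolt above 0.0125 m and value of joint drive above 0.036 rad), for 0.1 s.
At the end, for the whole second after the job is handed in: the bolt is drawn back at least 12.5 mm, the dial is at rest, and the jar, tip box and tube rack are within 20 mm of where they stood (value of joint bolt above 0.0125 m and angular speed of dial below 0.05 rad/s and distance of each of reagent_jar, tip_box, tube_rack from where it was at the start of the episode below 0.02 m); the robot touches nothing.
It fails at once if the lock is forced: more than 1.0 N m on the dial's shaft (value of joint drive above 0.1 rad or value of joint drive below -0.1 rad).
It fails at once if a bystander is knocked: moved by more than 30 mm (distance of any of reagent_jar, tip_box, tube_rack from where it was at the start of the episode above 0.03 m).
It also fails if it takes over 72 s, if anything falls off the work surface, if the arm or the gripper's body presses on something with over 40 N, if the wrist force passes 120 N, or if a joint passes its speed limit or range.

## Working session

There is one attempt and no reset: what is moved stays moved. The work goes in short steps, Python scripts to look and compute and a tool call to move; the robot and the scene stay as the last step left them, time stands still between calls to the robot, and variables do not carry over. Pictures are saved under pics/ and viewed, about 8 in all and at most 12, crops included, and the job is handed in when it is done.

Besides the shell and the picture viewer there is one more tool, called after "Call:" as name(argument=value, ...) on one line, values as JSON. send_rows: Moves the arm, as the interface text tells. Its arguments: {"type":"object","properties":{"plan":{"type":"array"},"grip_force":{"type":"number"}},"required":["plan"]}

```bash
mkdir -p pics; ls
cat > h.py <<'E'
from cell import manip, camera, search_frame, masks_of, tip_of
import numpy as np, cv2
from scipy.spatial.transform import Rotation as R
def T():
    s=manip.read_state(); M=np.eye(4); M[:3,:3]=R.from_euler('xyz',s['eef_rot']).as_matrix(); M[:3,3]=s['eef_pos']; return M
def shot(name):
    M=T(); c=camera(name)
    c['W']=M@c['tool_from_camera'] if 'tool_from_camera' in c else c['world_from_camera']
    return c
def w(c,p): return (c['W']@np.r_[p,1])[:3]
E
python3 - <<'E'
from h import *
print(manip.read_state(), manip.tip_reach)
for n in ['top','scene','wrist']:
    c=shot(n); cv2.imwrite(f'pics/{n}0.png',c['color'][:,:,::-1])
    print(n, c['fov_y'],c['cx'],c['cy'])
    for k in ['lockbox','dial_grip','dial','zero_line','index','left_3','right_4','keeper','reagent_jar','tip_box','tube_rack']:
        for r in tip_of(k,n)[:2]: print(k, round(r['confidence'],2), w(c,r['at']).round(1))
E
```

```text
pics
{'clock': 0.0, 'joints': array([ 1.18437347e+00,  3.00488897e-01,  1.52156889e+00, -1.98839102e-05,
        1.32068571e+00, -6.66196403e-02]), 'qd': array([-0.00178735,  0.00197503, -0.00076634, -0.00070508,  0.00037368,
       -0.00016456]), 'effort': array([ 1.37691859e-03, -5.31815851e+01, -3.52737737e+01,  7.08990684e-02,
        2.44575430e-02, -1.11275856e-04]), 'eef_pos': array([172.83851919, 521.89138921, 223.88170932]), 'eef_rot': array([-3.14044308e+00, -5.73950209e-05,  2.82179434e+00]), 'wrist_force': array([ 0.12589193,  0.00139259, -0.39811299]), 'moment': array([-0.05479199,  0.04716771, -0.00571564]), 'finger_gap': 94.00575944624056} 19.0
top 46.36672257543481 317.52611140336086 237.78357809578372
lockbox 0.61 [531.   43.2  -5. ]
dial_grip 0.63 [490.6  31.9 132.1]
dial_grip 0.57 [534.3 242.5  -0.6]
dial 0.92 [496.2  32.   99.5]
dial 0.3 [530.1  42.4  -0.6]
zero_line 0.86 [525.7  42.1 112.5]
index 0.75 [529.3  37.8 111.2]
left_3 0.72 [510.3  60.4 109. ]
left_3 0.52 [493.3  32.2  99.2]
right_4 0.72 [525.7  36.7 110.7]
right_4 0.71 [514.7  11.1 108.9]
keeper 0.62 [579.5  54.5 106. ]
reagent_jar 0.7 [428.9 236.3  -5.6]
reagent_jar 0.55 [516.4   8.4 111.2]
tip_box 0.74 [533.1 241.6   0.9]
tip_box 0.16 [517.4   7.  109.6]
tube_rack 0.9 [ 524.7 -201.3   -3.6]
tube_rack 0.26 [428.8 236.4  -4.7]
scene 47.54999495541199 320.6726097487668 235.3229429709713
lockbox 0.82 [536.8  36.4   3.1]
dial_grip 0.97 [489.7  33.2 133.6]
dial 0.94 [494.4  32.6 106.8]
zero_line 0.88 [523.9  40.4 119.6]
index 0.89 [523.5  33.2 111.8]
left_3 0.78 [514.7  59.9 114.3]
right_4 0.69 [515.1   0.7 117.1]
keeper 0.84 [581.4  50.9 105.5]
tip_box 0.93 [537.7 242.1  -0.6]
tube_rack 0.98 [ 524.5 -204.5    5.4]
tube_rack 0.6 [536.4 241.2  -1.9]
wrist 60.515112551005515 320.94051833342394 240.5228741235002
```

View pics/top0.png

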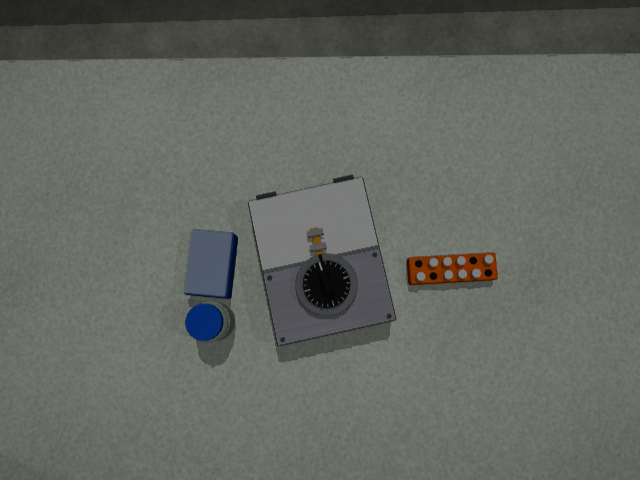

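View pics/scene0.png

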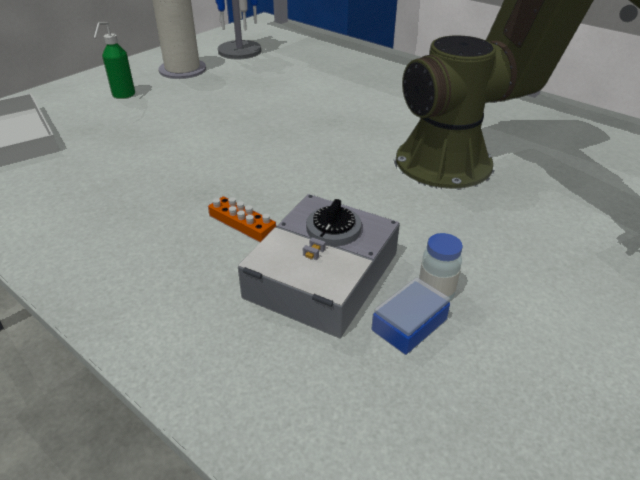

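The top view shows the box turned about 11° anticlockwise, with the dial at about (326,284) and its zero line close to the index. The jar and tip box stand on its left and the rack on its right. The scene view agrees. Next I move above the dial and look from near.

Call:
send_rows(plan=[{"travel":[-38,-30.4,-6],"delta_rot":[0,0,0],"fingers":-1},{"travel":[-38,-30.4,-6],"delta_rot":[0,0,0],"fingers":-1},{"travel":[-38,-30.4,-6],"delta_rot":[0,0,0],"fingers":-1},{"travel":[-38,-30.4,-6],"delta_rot":[0,0,0],"fingers":-1},{"travel":[-38,-30.4,-6],"delta_rot":[0,0,0],"fingers":-1},{"travel":[-38,-30.4,-6],"delta_rot":[0,0,0],"fingers":-1},{"travel":[-38,-30.4,-6],"delta_rot":[0,0,0],"fingers":-1},{"travel":[-38,-30.4,-6],"delta_rot":[0,0,0],"fingers":-1},{"travel":[-38,-30.4,-6],"delta_rot":[0,0,0],"fingers":-1},{"travel":[-38,-30.4,-6],"delta_rot":[0,0,0],"fingers":-1},{"travel":[-38,-30.4,-6],"delta_rot":[0,0,0],"fingers":-1},{"travel":[-38,-30.4,-6],"delta_rot":[0,0,0],"fingers":-1},{"travel":[0,0,0],"delta_rot":[0,0,10],"fingers":-1},{"travel":[0,0,0],"delta_rot":[0,0,10],"fingers":-1},{"travel":[0,0,0],"delta_rot":[0,0,10],"fingers":-1},{"travel":[0,0,0],"delta_rot":[0,0,10],"fingers":-1},{"travel":[0,0,0],"delta_rot":[0,0,10],"fingers":-1},{"travel":[0,0,0],"delta_rot":[0,0,10],"fingers":-1},{"travel":[0,0,0],"delta_rot":[0,0,10],"fingers":-1},{"travel":[0,0,0],"delta_rot":[0,0,10],"fingers":-1}])

```text
clock: 4.3
eef_pos: [491.1, 32.4, 296.5]
eef_rot: [3.142, 0.0, 1.42]
wrist_force: [0.6, 0.3, -0.6]
finger_gap: 94.0
```

Call:
send_rows(plan=[{"travel":[0,0,0],"delta_rot":[0,0,10],"fingers":-1},{"travel":[0,0,0],"delta_rot":[0,0,10],"fingers":-1},{"travel":[0,0,0],"delta_rot":[0,0,10],"fingers":-1},{"travel":[0,0,0],"delta_rot":[0,0,10],"fingers":-1},{"travel":[0,0,0],"delta_rot":[0,0,10],"fingers":-1},{"travel":[0,0,0],"delta_rot":[0,0,10],"fingers":-1},{"travel":[0,0,0],"delta_rot":[0,0,8],"fingers":-1},{"travel":[0,0,0],"delta_rot":[0,0,0],"fingers":-1},{"travel":[0,0,0],"delta_rot":[0,0,0],"fingers":-1}])

```text
clock: 5.42
eef_pos: [491.1, 32.5, 296.5]
eef_rot: [3.142, -0.0, 0.242]
wrist_force: [0.3, -0.0, -0.3]
finger_gap: 94.0
```

```bash
cat > look.py <<'E'
from h import *
import sys
s=manip.read_state();print(s['clock'],s['joints'].round(3),s['eef_pos'].round(1),s['eef_rot'].round(4),s['wrist_force'].round(2),s['moment'].round(3))
c=shot('wrist'); cv2.imwrite(f'pics/{sys.argv[1]}.png',c['color'][:,:,::-1]); np.savez('pics/'+sys.argv[1],**{k:c[k] for k in ['color','z_map','W','cx','cy','fov_y']})
for k in ['lockbox','dial_grip','dial','zero_line','index','left_3','right_4','keeper']:
    for r in tip_of(k,'wrist')[:2]: print(k, round(r['confidence'],2), w(c,r['at']).round(1))
E
python3 look.py w1
```

```text
5.425 [-0.008  0.121  1.569  0.     1.451  1.32 ] [491.1  32.5 296.5] [ 3.1416e+00 -1.0000e-04  2.4190e-01] [ 0.34 -0.01 -0.34] [-0.027  0.135 -0.024]
lockbox 0.66 [536.5  39.5   1.2]
lockbox 0.64 [514.4   2.2 115. ]
dial_grip 0.72 [486.9  26.3 129.4]
dial 0.86 [490.4  31.  108.2]
dial 0.65 [428.4 230.1  -1.5]
zero_line 0.7 [524.2  36.8 110.7]
index 0.92 [525.5  37.3 107.7]
left_3 0.93 [511.2  58.1 109. ]
right_4 0.74 [5.157e+02 1.000e-01 1.159e+02]
right_4 0.15 [583.   46.2 103.2]
keeper 0.85 [581.3  45.6 106.9]
keeper 0.72 [536.3  38.    4.2]
```

View pics/w1.png

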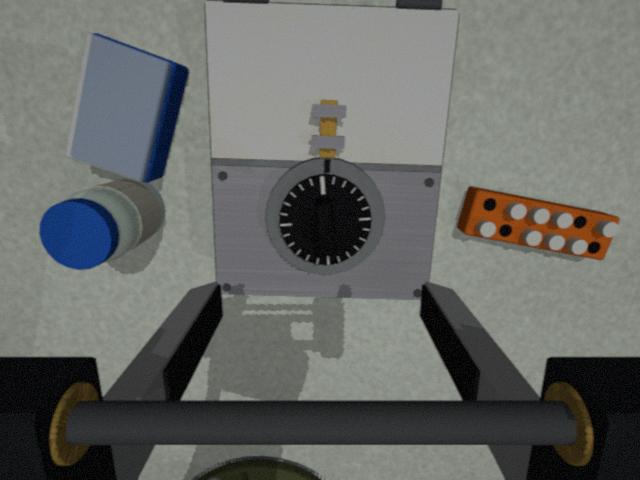

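The dial's centre is at about (325,219), the zero line at (322,184) and the index at (327,165), so the dial sits slightly left of zero. Next I measure this in the image.

```bash
cat > meas.py <<'E'
from h import *
import sys
from scipy.optimize import least_squares
d=np.load(f'pics/{sys.argv[1]}.npz'); W=d['W']; f=240/np.tan(np.radians(d['fov_y']/2))
def ray(u,v,z):
    r=np.stack([(u-d['cx'])/f,-(v-d['cy'])/f,-np.ones_like(u,float)],-1)@W[:3,:3].T
    return W[:3,3]+r*((z-W[2,3])/r[...,2])[...,None]
v,u=np.mgrid[:480,:640]; P=ray(u,v,113.)
g=cv2.cvtColor(d['color'],cv2.COLOR_RGB2GRAY).astype(float)
c=np.array(eval(sys.argv[2]) if len(sys.argv)>2 else [490.5,31.5])
for _ in range(6):  # tick centroid iteration: ring 26..40 mm
    q=P[...,:2]-c; r=np.hypot(q[...,0],q[...,1])
    m=(r<38.2)&(r>22)&(g>110)
    n,l,st,cen=cv2.connectedComponentsWithStats(m.astype(np.uint8))
    k=[i for i in range(1,n) if st[i,4]>=6]
    pts=ray(cen[k][:,0],cen[k][:,1],113.)[:,:2]; ar=st[k,4]
    s=least_squares(lambda p:np.hypot(*(pts-p[:2]).T)-p[2],[*c,34],loss='soft_l1'); c=s.x[:2]
a=np.arctan2(*(pts-c).T[::-1])
ph=np.angle(np.exp(24j*a).mean())/24
i=np.argmax(ar); z=a[i]; ph+=np.round((z-ph)/np.radians(15))*np.radians(15)
print('centre',c,'r',s.x[2],len(k),'zero raw',z,'zero by ticks',ph,'|.|',abs(np.exp(24j*a).mean()), np.sort(ar)[-4:])
# box yaw: lid/box steel edges & dial depth
zm=d['z_map']
cp=np.stack([(u-d['cx'])/f*zm,-(v-d['cy'])/f*zm,-zm],-1)@W[:3,:3].T+W[:3,3]
top=(abs(cp[...,2]-85)<6)&(zm>0)
n,l,st,cen=cv2.connectedComponentsWithStats(top.astype(np.uint8)); j=1+np.argmax(st[1:,4])
pp=cp[l==j]; rect=cv2.minAreaRect(pp[:,:2].astype(np.float32)); print('top z',np.median(pp[:,2]),'rect',rect)
q=P[...,:2]-c; r=np.hypot(*q.transpose(2,0,1))
print('disc z',np.median(cp[(r<37)&(r>26)&(zm>0)][:,2]))
B=(cp[...,2]>130)&(cp[...,2]<155)&(r<45); b=cp[B]
print('bar',B.sum(),np.median(b[:,2]),cv2.minAreaRect(b[:,:2].astype(np.float32)) if len(b) else 0)
C=d['color'].astype(int); br=(C[...,0]-C[...,2]>70)&(r>45)&(r<130)
if br.any(): 
  Q=ray(u[br],v[br],95.)[:,:2]; print('bolt mean dir',np.arctan2(*(Q.mean(0)-c)[::-1]),Q.mean(0))
E
python3 meas.py w1
python3 -c "
import cv2;a=cv2.imread('pics/w1.png')[90:290,200:450];cv2.imwrite('pics/w1c.png',cv2.resize(a,None,fx=3,fy=3,interpolation=2))"
```

```text
centre [487.38362575  28.23540297] r 33.70033570350782 4 zero raw 0.3115733501546086 zero by ticks 0.30688148323457487 |.| 0.2650572954983068 [12 17 18 49]
top z 85.02833591698169 rect ((537.0634155273438, 39.48475646972656), (262.27880859375, 209.9378204345703), 11.974404335021973)
disc z 113.12838572743226
bar 957 142.69879986757138 ((490.72393798828125, 29.5965518951416), (43.674781799316406, 13.963257789611816), 18.12319564819336)
bolt mean dir -0.789222640168392 [542.28101283 -27.08350583]
```

View pics/w1c.png

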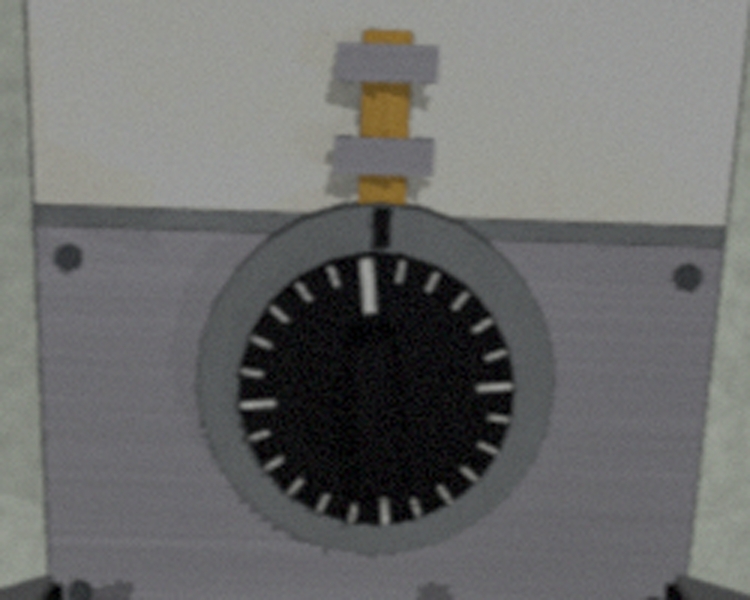

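Measured so far:
- **Box:** centre (537.1, 39.5), yaw 0.209, top at 85 mm.
- **Bar:** centre about (491, 29.8), direction 0.316 rad, top at 142.7 mm. That puts the dial about 0.107 rad left of zero, and the raw zero-line direction of 0.31 agrees.

Next I go down and close softly.

Call:
send_rows(grip_force=8, plan=[{"travel":[-0.5,2.5,20],"delta_rot":[0,0,-4.2],"fingers":-1},{"travel":[0,0,30],"delta_rot":[0,0,0],"fingers":-1},{"travel":[0,0,30],"delta_rot":[0,0,0],"fingers":-1},{"travel":[0,0,30],"delta_rot":[0,0,0],"fingers":-1},{"travel":[0,0,25],"delta_rot":[0,0,0],"fingers":-0.5},{"travel":[0,0,15],"delta_rot":[0,0,0],"fingers":-0.4},{"travel":[0,0,9.5],"delta_rot":[0,0,0],"fingers":-0.3},{"travel":[0,0,0],"delta_rot":[0,0,0],"fingers":-0.3},{"travel":[0,0,0],"delta_rot":[0,0,0],"fingers":-0.3}])

```text
clock: 7.0
eef_pos: [491.6, 29.9, 137.7]
eef_rot: [3.141, -0.001, 0.312]
wrist_force: [0.4, 0.7, -0.3]
finger_gap: 61.3
```

```bash
cat > st.py <<'E'
from h import *
for _ in range(1):
    s=manip.read_state(); M=T()[:3,:3]
    y=s['eef_rot'][2]
    print(s['clock'],s['eef_pos'].round(2),'rot',s['eef_rot'].round(4),'dial-est(yaw-.209)',round(y-.209,4),'j6',s['joints'][5].round(3),'F',s['wrist_force'].round(2),'Ftool',(M.T@s['wrist_force']).round(2),'M',s['moment'].round(3),'gap',s['finger_gap'].round(2))
E
python3 st.py; python3 look.py w2 >/dev/null
```

```text
Traceback (most recent call last):
  File "st.py", line 5, in <module>
    print(s['clock'],s['eef_pos'].round(2),'rot',s['eef_rot'].round(4),'dial-est(yaw-.209)',round(y-.209,4),'j6',s['joints'][5].round(3),'F',s['wrist_force'].round(2),'Ftool',(M.T@s['wrist_force']).round(2),'M',s['moment'].round(3),'gap',s['finger_gap'].round(2))
                                                                                                                                                                                                                                              ^^^^^^^^^^^^^^^^^^^^^
AttributeError: 'float' object has no attribute 'round'
```

View pics/w2.png

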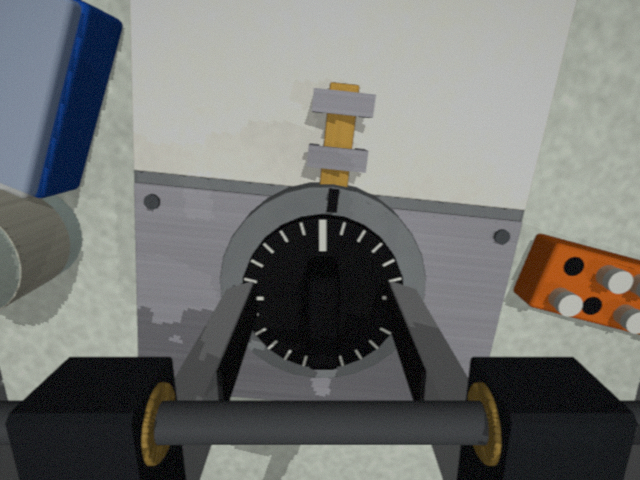

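The bar is centred between the fingers at about (322,285), and the zero line at (322,235) runs along the tool's x axis. Next I close at 8 N and then feel the offset.

Call:
send_rows(grip_force=8, plan=[{"travel":[0,0,0],"delta_rot":[0,0,0],"fingers":1},{"travel":[0,0,0],"delta_rot":[0,0,0],"fingers":1},{"travel":[0,0,0],"delta_rot":[0,0,0],"fingers":1},{"travel":[0,0,0],"delta_rot":[0,0,0],"fingers":1},{"travel":[0,0,0],"delta_rot":[0,0,0],"fingers":1},{"travel":[0,0,0],"delta_rot":[0,0,0],"fingers":1},{"travel":[0,0,0],"delta_rot":[0,0,0],"fingers":1},{"travel":[0,0,0],"delta_rot":[0,0,0],"fingers":1}])

```text
clock: 8.45
eef_pos: [491.3, 29.6, 137.0]
eef_rot: [3.141, -0.0, 0.312]
wrist_force: [2.1, -4.6, -0.4]
finger_gap: 13.9
```

```bash
sed -i "s/s\['finger_gap'\].round(2)/round(s['finger_gap'],2)/" st.py; python3 st.py
```

```text
8.45 [491.34  29.59 137.01] rot [ 3.141e+00 -1.000e-04  3.120e-01] dial-est(yaw-.209) 0.103 j6 1.245 F [ 2.06 -4.58 -0.38] Ftool [0.55 5.   0.38] M [-1.155 -0.092 -0.033] gap 13.9
```

Call:
send_rows(grip_force=20, plan=[{"travel":[0,0.5,0],"delta_rot":[0,0,0],"fingers":1},{"travel":[0,0,0],"delta_rot":[0,0,0],"fingers":1},{"travel":[0,0,0],"delta_rot":[0,0,0],"fingers":1}])

```text
clock: 8.82
eef_pos: [491.4, 29.4, 137.0]
eef_rot: [3.141, -0.0, 0.312]
wrist_force: [0.2, -3.8, 0.1]
finger_gap: 13.9
```

```bash
python3 st.py
```

```text
8.825 [491.39  29.39 136.98] rot [ 3.1415e+00 -1.0000e-04  3.1200e-01] dial-est(yaw-.209) 0.103 j6 1.244 F [ 0.23 -3.76  0.13] Ftool [-0.94  3.65 -0.13] M [-0.838 -0.056  0.011] gap 13.93
```

Call:
send_rows(grip_force=60, plan=[{"travel":[0,1.0,0],"delta_rot":[0,0,0],"fingers":1},{"travel":[0,0,0],"delta_rot":[0,0,-4.9],"fingers":1},{"travel":[0,0,0],"delta_rot":[0,0,-4.9],"fingers":1},{"travel":[0,0,0],"delta_rot":[0,0,-4.9],"fingers":1},{"travel":[0,0,0],"delta_rot":[0,0,-4.9],"fingers":1},{"travel":[0,0,0],"delta_rot":[0,0,-4.9],"fingers":1},{"travel":[0,0,0],"delta_rot":[0,0,-4.9],"fingers":1},{"travel":[0,0,0],"delta_rot":[0,0,-4.9],"fingers":1},{"travel":[0,0,0],"delta_rot":[0,0,-4.9],"fingers":1},{"travel":[0,0,0],"delta_rot":[0,0,0],"fingers":1},{"travel":[0,0,0],"delta_rot":[0,0,0],"fingers":1},{"travel":[0,0,0],"delta_rot":[0,0,0],"fingers":1}])

```text
clock: 10.32
eef_pos: [491.2, 29.2, 136.9]
eef_rot: [-3.14, -0.001, 0.995]
wrist_force: [-3.5, 3.9, 4.0]
finger_gap: 12.9
```

```bash
python3 st.py; python3 look.py w3 | grep -E "zero|left|dial"; python3 meas.py w3 "[491.5,29]"
```

```text
10.325 [491.25  29.25 136.93] rot [-3.1398e+00 -6.0000e-04  9.9510e-01] dial-est(yaw-.209) 0.7861 j6 0.559 F [-3.46  3.9   4.01] Ftool [ 1.39 -5.03 -4.  ] M [1.035 0.817 0.01 ] gap 12.9
dial_grip 0.62 [487.3  27.6 130.2]
dial 0.78 [492.7  30.3 107.6]
zero_line 0.67 [508.2  52.3 110.4]
left_3 0.69 [510.3  60.7 111.9]
centre [490.17151792  28.81282315] r 35.556429776027684 17 zero raw 0.9932888856240637 zero by ticks 0.9959474363330504 |.| 0.9962012592004622 [ 33  47  55 237]
top z 84.96935293529341 rect ((533.990478515625, 39.072914123535156), (256.9386291503906, 208.8841094970703), 12.014068603515625)
disc z 113.38999528744536
bar 4986 142.71964865713198 ((488.7769775390625, 32.35359573364258), (43.39241027832031, 35.066749572753906), 33.45328140258789)
bolt mean dir -0.4763904373948557 [542.41382685   1.85414366]
```

View pics/w3.png

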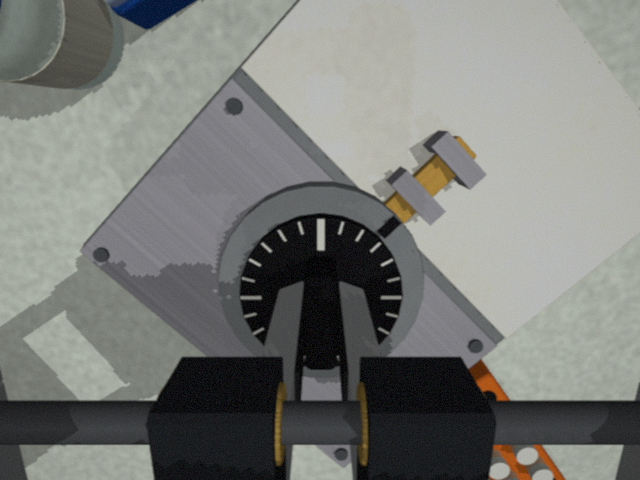

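The zero line stands straight up the tool axis at (320,235) and the index mark is at (390,227), about 45° to its right. The tick fit gives 0.996 against a box yaw of 0.2096, which is a dial angle of 0.786, the wanted 3. I hold a little longer, then turn right by 105°.

Call:
send_rows(plan=[{"travel":[0,0,0],"delta_rot":[0,0,0],"fingers":1},{"travel":[0,0,0],"delta_rot":[0,0,0],"fingers":1},{"travel":[0,-0.8,0],"delta_rot":[0,0,0],"fingers":1},{"travel":[0,0,0],"delta_rot":[0,0,7.5],"fingers":1},{"travel":[0,0,0],"delta_rot":[0,0,7.5],"fingers":1},{"travel":[0,0,0],"delta_rot":[0,0,7.5],"fingers":1},{"travel":[0,0,0],"delta_rot":[0,0,7.5],"fingers":1},{"travel":[0,0,0],"delta_rot":[0,0,7.5],"fingers":1},{"travel":[0,0,0],"delta_rot":[0,0,7.5],"fingers":1},{"travel":[0,0,0],"delta_rot":[0,0,7.5],"fingers":1},{"travel":[0,0,0],"delta_rot":[0,0,7.5],"fingers":1},{"travel":[0,0,0],"delta_rot":[0,0,7.5],"fingers":1},{"travel":[0,0,0],"delta_rot":[0,0,7.5],"fingers":1},{"travel":[0,0,0],"delta_rot":[0,0,7.5],"fingers":1},{"travel":[0,0,0],"delta_rot":[0,0,7.5],"fingers":1},{"travel":[0,0,0],"delta_rot":[0,0,7.5],"fingers":1},{"travel":[0,0,0],"delta_rot":[0,0,7.5],"fingers":1},{"travel":[0,0,0],"delta_rot":[0,0,0],"fingers":1},{"travel":[0,0,0],"delta_rot":[0,0,0],"fingers":1},{"travel":[0,0,0],"delta_rot":[0,0,0],"fingers":1}])

```text
clock: 13.28
eef_pos: [491.2, 28.7, 137.0]
eef_rot: [-3.141, -0.001, -0.835]
wrist_force: [1.8, -5.4, 0.1]
finger_gap: 13.7
```

```bash
python3 st.py; python3 look.py w4 | grep -E "zero|right|dial"; python3 meas.py w4 "[491.5,29]"
```

```text
13.275 [491.19  28.67 137.02] rot [-3.1415e+00 -7.0000e-04 -8.3490e-01] dial-est(yaw-.209) -1.0439 j6 2.39 F [ 1.78 -5.4   0.09] Ftool [ 5.2   2.31 -0.09] M [-0.978 -0.406 -0.016] gap 13.73
dial_grip 0.88 [486.5  25.2 129.1]
dial 0.6 [492.8  31.2 107. ]
zero_line 0.78 [512.7   1.3 108.9]
right_4 0.61 [515.1   2.3 116.6]
right_4 0.46 [516.    1.2 109.9]
centre [490.27182748  29.14528735] r 35.47548850389085 17 zero raw -0.8329627917861094 zero by ticks -0.8348346066997656 |.| 0.9992158315785808 [ 35  57  59 221]
top z 85.0343035656302 rect ((537.4999389648438, 38.706520080566406), (262.6379699707031, 209.06478881835938), 11.990730285644531)
disc z 113.4605161672682
bar 4992 142.81610319348755 ((489.57977294921875, 25.730628967285156), (34.94791030883789, 43.55887985229492), 65.4354476928711)
bolt mean dir -0.3706687849161672 [534.67799153  11.88759739]
```

View pics/w4.png

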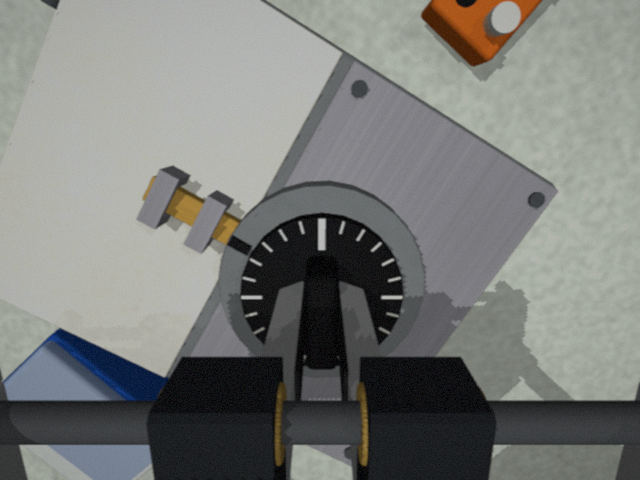

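The zero line stands at the tool axis and the index at (238,245) is about 60° to its left. The dial angle is −1.044, the wanted 4, and the bolt is still thrown. I hold a little longer, then turn left to about 0.95, short of the pick-up.

Call:
send_rows(plan=[{"travel":[0,0,0],"delta_rot":[0,0,0],"fingers":1},{"travel":[0,0,0],"delta_rot":[0,0,0],"fingers":1},{"travel":[0,0,0],"delta_rot":[0,0,-7.6],"fingers":1},{"travel":[0,0,0],"delta_rot":[0,0,-7.6],"fingers":1},{"travel":[0,0,0],"delta_rot":[0,0,-7.6],"fingers":1},{"travel":[0,0,0],"delta_rot":[0,0,-7.6],"fingers":1},{"travel":[0,0,0],"delta_rot":[0,0,-7.6],"fingers":1},{"travel":[0,0,0],"delta_rot":[0,0,-7.6],"fingers":1},{"travel":[0,0,0],"delta_rot":[0,0,-7.6],"fingers":1},{"travel":[0,0,0],"delta_rot":[0,0,-7.6],"fingers":1},{"travel":[0,0,0],"delta_rot":[0,0,-7.6],"fingers":1},{"travel":[0,0,0],"delta_rot":[0,0,-7.6],"fingers":1},{"travel":[0,0,0],"delta_rot":[0,0,-7.6],"fingers":1},{"travel":[0,0,0],"delta_rot":[0,0,-7.6],"fingers":1},{"travel":[0,0,0],"delta_rot":[0,0,-7.6],"fingers":1},{"travel":[0,0,0],"delta_rot":[0,0,-7.6],"fingers":1},{"travel":[0,0,0],"delta_rot":[0,0,-7.6],"fingers":1},{"travel":[0,0,0],"delta_rot":[0,0,0],"fingers":1},{"travel":[0,0,0],"delta_rot":[0,0,0],"fingers":1}])

```text
clock: 16.1
eef_pos: [491.0, 29.3, 137.0]
eef_rot: [-3.141, -0.001, 1.151]
wrist_force: [0.5, 3.6, 3.1]
finger_gap: 13.3
```

```bash
python3 st.py
```

```text
16.1 [490.96  29.32 136.97] rot [-3.1412e+00 -6.0000e-04  1.1509e+00] dial-est(yaw-.209) 0.9419 j6 0.404 F [0.52 3.63 3.14] Ftool [ 3.53 -1.01 -3.14] M [0.825 0.026 0.01 ] gap 13.34
```

Call:
send_rows(plan=[{"travel":[0,0,0],"delta_rot":[0,0,-3],"fingers":1},{"travel":[0,0,0],"delta_rot":[0,0,-3],"fingers":1},{"travel":[0,0,0],"delta_rot":[0,0,-3],"fingers":1},{"travel":[0,0,0],"delta_rot":[0,0,-3],"fingers":1},{"travel":[0,0,0],"delta_rot":[0,0,-3],"fingers":1},{"travel":[0,0,0],"delta_rot":[0,0,-3],"fingers":1},{"travel":[0,0,0],"delta_rot":[0,0,-3],"fingers":1},{"travel":[0,0,0],"delta_rot":[0,0,-3],"fingers":1},{"travel":[0,0,0],"delta_rot":[0,0,-2],"fingers":1},{"travel":[0,0,0],"delta_rot":[0,0,0],"fingers":1}])

```text
clock: 17.35
eef_pos: [490.8, 29.2, 136.9]
eef_rot: [-3.141, -0.001, 1.606]
wrist_force: [-2.9, 5.2, 4.4]
finger_gap: 13.5
```

```bash
python3 st.py; python3 look.py w5 >/dev/null; python3 meas.py w5 "[491.5,29]" | head -1
```

```text
17.35 [490.76  29.24 136.94] rot [-3.1410e+00 -8.0000e-04  1.6062e+00] dial-est(yaw-.209) 1.3972 j6 -0.051 F [-2.93  5.25  4.45] Ftool [ 5.35 -2.75 -4.44] M [ 1.12   0.523 -0.217] gap 13.49
centre [490.41139231  28.91305897] r 35.65821524777078 17 zero raw 1.5973810200338643 zero by ticks 1.599499087021837 |.| 0.9978640987543251 [ 22  54  58 179]
```

The moment about z is −0.217 N m, so the bolt is picked up. The stop lies at 1.45 or beyond, so I go on in small steps.

Call:
send_rows(plan=[{"travel":[0,0,0],"delta_rot":[0,0,-1.5],"fingers":1},{"travel":[0,0,0],"delta_rot":[0,0,-1.5],"fingers":1},{"travel":[0,0,0],"delta_rot":[0,0,-1.5],"fingers":1},{"travel":[0,0,0],"delta_rot":[0,0,0],"fingers":1}])

```text
clock: 18.3
eef_pos: [490.7, 29.2, 136.9]
eef_rot: [-3.141, -0.001, 1.685]
wrist_force: [-2.4, 5.1, 4.0]
finger_gap: 13.4
```

```bash
python3 st.py
```

```text
18.3 [490.73  29.22 136.93] rot [-3.1410e+00 -8.0000e-04  1.6846e+00] dial-est(yaw-.209) 1.4756 j6 -0.13 F [-2.45  5.05  4.04] Ftool [ 5.3  -1.86 -4.04] M [ 1.046  0.572 -0.23 ] gap 13.43
```

Call:
send_rows(plan=[{"travel":[0,0,0],"delta_rot":[0,0,-1.5],"fingers":1},{"travel":[0,0,0],"delta_rot":[0,0,-1.5],"fingers":1},{"travel":[0,0,0],"delta_rot":[0,0,0],"fingers":1}])

```text
clock: 18.68
eef_pos: [490.7, 29.2, 136.9]
eef_rot: [-3.141, -0.001, 1.737]
wrist_force: [-1.9, 5.4, 4.5]
finger_gap: 13.5
```

```bash
python3 st.py; python3 look.py w6 >/dev/null; python3 meas.py w6 "[491.5,29]" | head -1
```

```text
18.675 [490.7   29.25 136.94] rot [-3.1409e+00 -9.0000e-04  1.7370e+00] dial-est(yaw-.209) 1.528 j6 -0.182 F [-1.9   5.44  4.54] Ftool [ 5.68 -0.98 -4.54] M [ 1.078  0.61  -0.253] gap 13.51
centre [490.50324803  28.63244748] r 35.59752951587024 17 zero raw 1.72959597879365 zero by ticks 1.7307737494890323 |.| 0.9904940233851804 [ 22  55  57 173]
```

View pics/w6.png

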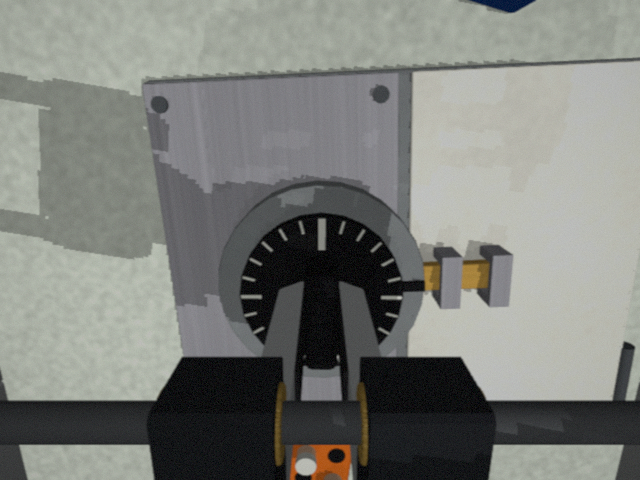

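The brass end no longer shows beyond the keeper at (505,275), so the bolt is on its way out. The torque is steady and the stop is not reached yet.

Call:
send_rows(plan=[{"travel":[0,0,0],"delta_rot":[0,0,-1.5],"fingers":1},{"travel":[0,0,0],"delta_rot":[0,0,-1.5],"fingers":1},{"travel":[0,0,0],"delta_rot":[0,0,0],"fingers":1}])

```text
clock: 19.5
eef_pos: [490.7, 29.2, 136.9]
eef_rot: [-3.141, -0.001, 1.789]
wrist_force: [-2.4, 5.0, 3.8]
finger_gap: 13.8
```

```bash
python3 st.py
```

```text
19.5 [490.68  29.25 136.92] rot [-3.1409e+00 -9.0000e-04  1.7894e+00] dial-est(yaw-.209) 1.5804 j6 -0.234 F [-2.38  4.95  3.76] Ftool [ 5.35 -1.25 -3.75] M [ 1.027  0.625 -0.288] gap 13.79
```

Call:
send_rows(plan=[{"travel":[0,0,0],"delta_rot":[0,0,-1],"fingers":1},{"travel":[0,0,0],"delta_rot":[0,0,-1],"fingers":1},{"travel":[0,0,0],"delta_rot":[0,0,0],"fingers":1}])

```text
clock: 19.88
eef_pos: [490.7, 29.2, 136.9]
eef_rot: [-3.141, -0.001, 1.824]
wrist_force: [-2.8, 5.5, 3.7]
finger_gap: 14.1
```

```bash
python3 st.py
```

```text
19.875 [490.67  29.22 136.92] rot [-3.1409e+00 -9.0000e-04  1.8241e+00] dial-est(yaw-.209) 1.6151 j6 -0.269 F [-2.79  5.5   3.71] Ftool [ 6.03 -1.33 -3.7 ] M [ 1.057  0.658 -0.206] gap 14.08
```

Call:
send_rows(plan=[{"travel":[0,0,0],"delta_rot":[0,0,-1],"fingers":1},{"travel":[0,0,0],"delta_rot":[0,0,-1],"fingers":1},{"travel":[0,0,0],"delta_rot":[0,0,0],"fingers":1}])

```text
clock: 20.25
eef_pos: [490.7, 29.2, 136.9]
eef_rot: [-3.141, -0.001, 1.859]
wrist_force: [-2.6, 5.0, 4.9]
finger_gap: 13.4
```

```bash
python3 st.py
```

```text
20.25 [490.66  29.22 136.91] rot [-3.1409e+00 -9.0000e-04  1.8591e+00] dial-est(yaw-.209) 1.6501 j6 -0.304 F [-2.6   5.01  4.94] Ftool [ 5.54 -1.07 -4.94] M [ 1.027  0.641 -0.24 ] gap 13.38
```

Call:
send_rows(plan=[{"travel":[0,0,0],"delta_rot":[0,0,-1],"fingers":1},{"travel":[0,0,0],"delta_rot":[0,0,-1],"fingers":1},{"travel":[0,0,0],"delta_rot":[0,0,0],"fingers":1}])

```text
clock: 20.62
eef_pos: [490.7, 29.2, 136.9]
eef_rot: [-3.141, -0.001, 1.894]
wrist_force: [-2.5, 5.4, 5.1]
finger_gap: 13.7
```

```bash
python3 st.py
```

```text
20.625 [490.66  29.22 136.94] rot [-3.1409e+00 -9.0000e-04  1.8940e+00] dial-est(yaw-.209) 1.685 j6 -0.339 F [-2.48  5.37  5.06] Ftool [ 5.89 -0.65 -5.06] M [ 1.027  0.697 -0.244] gap 13.73
```

Call:
send_rows(plan=[{"travel":[0,0,0],"delta_rot":[0,0,-1],"fingers":1},{"travel":[0,0,0],"delta_rot":[0,0,-1],"fingers":1},{"travel":[0,0,0],"delta_rot":[0,0,0],"fingers":1}])

```text
clock: 21.0
eef_pos: [490.6, 29.2, 136.9]
eef_rot: [-3.141, -0.001, 1.929]
wrist_force: [-3.5, 4.4, 4.4]
finger_gap: 13.7
```

```bash
python3 st.py
```

```text
21.0 [490.63  29.2  136.92] rot [-3.1409e+00 -1.0000e-03  1.9289e+00] dial-est(yaw-.209) 1.7199 j6 -0.374 F [-3.46  4.41  4.36] Ftool [ 5.35 -1.7  -4.35] M [ 0.973  0.73  -0.198] gap 13.68
```

Call:
send_rows(plan=[{"travel":[0,0,0],"delta_rot":[0,0,-1],"fingers":1},{"travel":[0,0,0],"delta_rot":[0,0,-1],"fingers":1},{"travel":[0,0,0],"delta_rot":[0,0,0],"fingers":1}])

```text
clock: 21.38
eef_pos: [490.6, 29.2, 136.9]
eef_rot: [-3.141, -0.001, 1.964]
wrist_force: [-3.0, 4.6, 4.1]
finger_gap: 13.7
```

```bash
python3 st.py; python3 look.py w7 >/dev/null; python3 meas.py w7 "[491.5,29]" | head -1
```

```text
21.375 [490.64  29.2  136.94] rot [-3.1409e+00 -1.0000e-03  1.9638e+00] dial-est(yaw-.209) 1.7548 j6 -0.409 F [-2.96  4.64  4.14] Ftool [ 5.42 -0.96 -4.13] M [ 0.993  0.779 -0.244] gap 13.73
centre [490.29342783  29.34881351] r 35.411593350368996 18 zero raw 1.9560185380370883 zero by ticks 1.956446719598587 |.| 0.963490639763958 [ 35  54  55 241]
```

Dial follows (1.747), so on with the steps.

Call:
send_rows(plan=[{"travel":[0,0,0],"delta_rot":[0,0,-1],"fingers":1},{"travel":[0,0,0],"delta_rot":[0,0,-1],"fingers":1},{"travel":[0,0,0],"delta_rot":[0,0,0],"fingers":1}])

```text
clock: 22.2
eef_pos: [490.6, 29.2, 136.9]
eef_rot: [-3.141, -0.001, 1.999]
wrist_force: [-2.9, 5.1, 4.7]
finger_gap: 13.5
```

```bash
python3 st.py
```

```text
22.2 [490.61  29.19 136.93] rot [-3.1409e+00 -1.0000e-03  1.9987e+00] dial-est(yaw-.209) 1.7897 j6 -0.444 F [-2.95  5.06  4.73] Ftool [ 5.83 -0.59 -4.73] M [ 0.991  0.754 -0.282] gap 13.54
```

Call:
send_rows(plan=[{"travel":[0,0,0],"delta_rot":[0,0,-1],"fingers":1},{"travel":[0,0,0],"delta_rot":[0,0,-0.5],"fingers":1},{"travel":[0,0,0],"delta_rot":[0,0,0],"fingers":1}])

```text
clock: 22.58
eef_pos: [490.6, 29.2, 136.9]
eef_rot: [-3.141, -0.001, 2.025]
wrist_force: [-3.6, 4.1, 4.6]
finger_gap: 13.6
```

```bash
python3 st.py
```

```text
22.575 [490.6   29.16 136.92] rot [-3.1409e+00 -1.1000e-03  2.0245e+00] dial-est(yaw-.209) 1.8155 j6 -0.47 F [-3.59  4.11  4.61] Ftool [ 5.27 -1.43 -4.6 ] M [ 0.924  0.761 -0.336] gap 13.59
```

Call:
send_rows(plan=[{"travel":[0,0,0],"delta_rot":[0,0,-1],"fingers":1},{"travel":[0,0,0],"delta_rot":[0,0,0],"fingers":1},{"travel":[0,0,0],"delta_rot":[0,0,0],"fingers":1}])

```text
clock: 22.95
eef_pos: [490.6, 29.2, 136.9]
eef_rot: [-3.141, -0.001, 2.042]
wrist_force: [-3.2, 4.8, 5.2]
finger_gap: 13.5
```

```bash
python3 st.py
```

```text
22.95 [490.61  29.17 136.92] rot [-3.1409e+00 -1.1000e-03  2.0418e+00] dial-est(yaw-.209) 1.8328 j6 -0.487 F [-3.16  4.76  5.2 ] Ftool [ 5.68 -0.67 -5.2 ] M [ 0.912  0.795 -0.494] gap 13.46
```

The torque jumps, so the stop is met. I lean 0.8° more and hold.

Call:
send_rows(plan=[{"travel":[0,0,0],"delta_rot":[0,0,-0.8],"fingers":1},{"travel":[0,0,0],"delta_rot":[0,0,0],"fingers":1},{"travel":[0,0,0],"delta_rot":[0,0,0],"fingers":1},{"travel":[0,0,0],"delta_rot":[0,0,0],"fingers":1}])

```text
clock: 23.45
eef_pos: [490.6, 29.1, 136.9]
eef_rot: [-3.141, -0.001, 2.056]
wrist_force: [-3.3, 4.2, 4.7]
finger_gap: 13.3
```

```bash
python3 st.py; python3 look.py w8 >/dev/null; python3 st.py; python3 meas.py w8 "[491.5,29]" | head -1
```

```text
23.45 [490.6   29.14 136.93] rot [-3.1410e+00 -1.1000e-03  2.0555e+00] dial-est(yaw-.209) 1.8465 j6 -0.501 F [-3.3   4.2   4.71] Ftool [ 5.26 -0.96 -4.7 ] M [ 0.868  0.745 -0.587] gap 13.3
23.9 [490.58  29.13 136.9 ] rot [-3.1409e+00 -1.1000e-03  2.0555e+00] dial-est(yaw-.209) 1.8465 j6 -0.501 F [-2.25  4.11  4.16] Ftool [ 4.69 -0.08 -4.16] M [ 0.893  0.752 -0.533] gap 13.58
centre [490.35853891  29.27198299] r 35.49469434287218 18 zero raw 2.037541642125496 zero by ticks 2.0382158586267867 |.| 0.9711072713115763 [ 29  56  58 226]
```

View pics/w8.png

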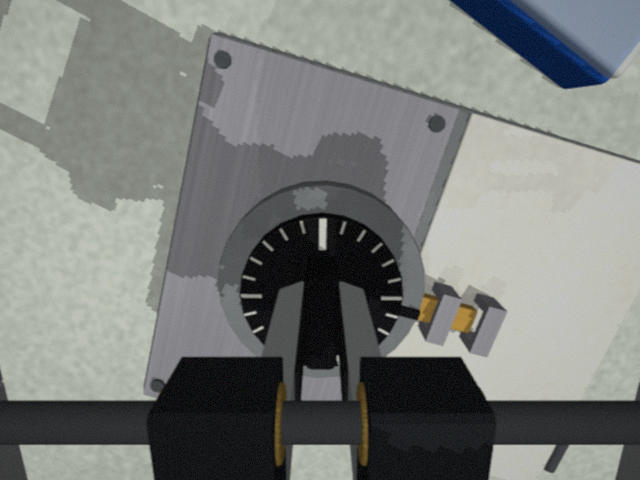

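The bolt's end now lies between the two bridges at about (470,318), with a gap before the keeper at (485,325). It is drawn clear, with a steady 0.53–0.59 N m on the stop. I ease off, let go and rise.

Call:
send_rows(plan=[{"travel":[0,0,0],"delta_rot":[0,0,1],"fingers":1},{"travel":[0,0,0],"delta_rot":[0,0,1],"fingers":1},{"travel":[0,0,0],"delta_rot":[0,0,0.7],"fingers":1},{"travel":[0,0,0],"delta_rot":[0,0,0],"fingers":1},{"travel":[0,0,0],"delta_rot":[0,0,0],"fingers":-0.3},{"travel":[0,0,0],"delta_rot":[0,0,0],"fingers":-0.3},{"travel":[0,0,0],"delta_rot":[0,0,0],"fingers":-0.3},{"travel":[0,0,0],"delta_rot":[0,0,0],"fingers":-0.3},{"travel":[0,0,-10],"delta_rot":[0,0,0],"fingers":-0.3},{"travel":[0,0,-20],"delta_rot":[0,0,0],"fingers":-0.3},{"travel":[0,0,-30],"delta_rot":[0,0,0],"fingers":-0.3},{"travel":[0,0,-30],"delta_rot":[0,0,0],"fingers":-0.3},{"travel":[0,0,-30],"delta_rot":[0,0,0],"fingers":-0.3},{"travel":[0,0,-20],"delta_rot":[0,0,0],"fingers":-0.3},{"travel":[0,0,0],"delta_rot":[0,0,0],"fingers":-0.3},{"travel":[0,0,0],"delta_rot":[0,0,0],"fingers":-0.3}])

```text
clock: 25.9
eef_pos: [490.7, 28.9, 276.3]
eef_rot: [-3.141, -0.0, 2.01]
wrist_force: [-0.4, -0.1, -0.2]
finger_gap: 61.1
```

```bash
python3 st.py; python3 look.py w9 >/dev/null; python3 meas.py w9 "[491.5,29]" | head -1; python3 -c "
from h import *
for n in ['wrist','top','scene']:
    c=shot(n)
    for k in ['reagent_jar','tip_box','tube_rack']:
        for r in tip_of(k,n)[:1]: print(n,k,round(r['confidence'],2),w(c,r['at']).round(1))
"
```

```text
25.9 [490.73  28.91 276.26] rot [-3.1408e+00 -4.0000e-04  2.0102e+00] dial-est(yaw-.209) 1.8012 j6 -0.455 F [-0.41 -0.06 -0.21] Ftool [ 0.12 -0.4   0.21] M [-0.055  0.042 -0.004] gap 61.1
centre [490.28958592  29.20801995] r 35.62405172141788 16 zero raw 1.970960315993552 zero by ticks 1.9714748397034751 |.| 0.9909098729595333 [16 22 23 76]
wrist tip_box 0.68 [532.1 238.7   1.3]
wrist tube_rack 0.66 [ 519.8 -204.2   -1.5]
top reagent_jar 0.76 [431.3 237.2  -4.9]
top tip_box 0.8 [532.4 242.1   0.6]
top tube_rack 0.69 [ 523.7 -203.2   -2.2]
scene reagent_jar 0.73 [426.1 230.8   4. ]
scene tip_box 0.61 [537.5 243.1  -1.5]
scene tube_rack 0.85 [ 519.3 -202.     2.3]
```

View pics/w9.png

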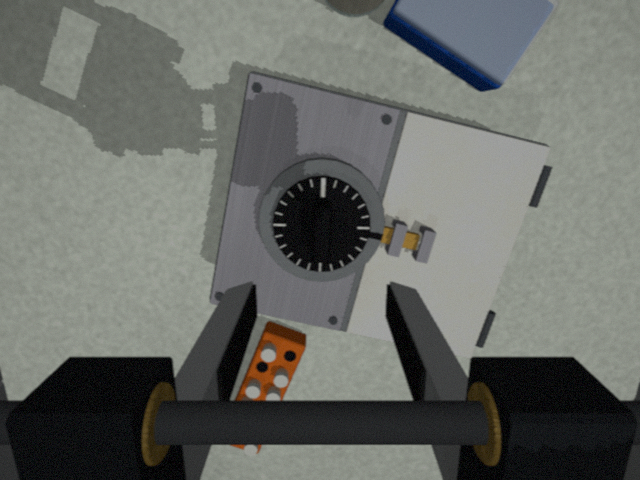

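The bolt still stands drawn between the bridges at about (412,240), the dial is at rest and free of the gripper, and the bystanders have not moved. I hand in.

```bash
python3 -c "
from cell import manip
print(manip.sign_off())"
```

```text
the job is handed in; nothing more can be done
None
```

I ran the whole combination, drew the bolt and handed the job in at about 26 s of the 72 s allowed. The sign-off gives no verdict.

| Step | Wanted | Measured |
|---|---|---|
| Left to 3, held about 0.8 s | 0.785 rad | 0.786 rad |
| Right to 4, held about 0.6 s | −1.047 rad | −1.044 rad |
| Left to the stop | 1.45 to 1.85 rad | about 1.8 rad on the shaft |
| Lean on the stop, about 0.8 s | 0.5 to 0.7 N m | 0.53 to 0.59 N m at the wrist, less about 0.04 N m dial friction |

After the lean I eased the torque off, opened the fingers and rose clear.

- **Bolt and dial:** the last wrist picture shows the bolt's end between the two bridges, out of the keeper. The dial is free at about 1.76 rad, which is where the stiff shaft unwound to.
- **Contact:** the wrist force reads about 0, so the robot touches nothing.
- **Bystanders:** the jar, tip box and rack were found within about 6 mm of their first estimates, which is about what the networks can resolve. The wrist view did not find the jar, so its position comes from the top and scene cameras, and the scene camera has no starting fix of the jar to compare with.
- **Disagreement:** the tick fit placed the dial's axis 1–2 mm from where the box's outline puts it. This only caused side forces of a few newtons while turning.

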